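Press a label holder home behind a rack lip and hold it

ROBOT

A 6-joint arm with a two-finger parallel gripper is mounted at the origin on the work surface. World frame = base frame: x ahead of the robot, y to its left, z up, the work surface at z = 0. Lengths are in mm, angles in rad, forces in N, time in s.
With the tool pointing down it reaches from about 275 to 875 mm from the base axis. Payload 12.5 kg.
Tool frame: the origin (TCP) lies midway between the tips of the shut fingers; the grasp point (between the pads) lies 19 mm behind it; z points along the fingers, y is the line along which they close (so a half turn about z gives the same grasp; the last joint's range is limited). The gripper opens to 85 mm and grips with 20 to 120 N. Pads are 22 mm wide; open, the fingers measure 114 mm over their backs; the gripper's body (76 mm by 85 mm) begins 54 mm behind the grasp point. The pads swing forward as they close: fully open they stand 13 mm farther back than shut.
Start: joints at [-1.291, 0.351, 1.652, -0, 1.139, -0.085], TCP at [196.237, -513.785, 231.29] pointing down, gripper open.
Joint ranges: [-2.75, 2.75], [-0.79, 2.1], [0.01, 2.65], [-1.57, 4.71], [0.07, 3.14], [-2.87, 2.87]. Speed limits (rad/s): [2.22, 2.22, 2.79, 3.14, 3.14, 3.14].

INTERFACE

Orientations are given as a rotation vector (axis times angle).
In Python, from rig import * gives the robot as it stands. Calls block until the motion is done:
- move_ptp(position, orientation): joint-space move of the TCP to a pose.
- move_linear(position, frame=None, rate=150): straight line of the TCP; frame=None keeps the orientation; rate is the mean speed in mm/s.
- goto_joints(angles): joint-space move.
- release() and grab(): open the fingers fully, or close them until they stop; the grip force is fixed at half the most.
- dwell(seconds).
- inverse_kinematics(position, orientation): joint angles nearest the present ones, or None.
- grab_frame(name): name is "scene" or "top" or "wrist"; returns a dict with "img" (420x560x3 uint8, red, green, blue), "camera_matrix" (3x3 intrinsics, pixels), "cam_to_world" (4x4, takes a point from camera to world coordinates). Camera axes: x right, y down, z forward; pixel columns grow to the right and rows downward; lengths in mm; the calibration is good to about 2 mm. A picture is of the moment at which its call begins. There is no depth.
A pose or a line that the arm cannot do raises IKError and nothing moves.
- finish_job(): hands the job in; it is judged then, once.
Readings, each from a call of its own:
- get_clock(): time.
- get_joint_pos(): joint angles.
- get_qd(): joint speeds.
- get_tau(): joint torques, N m.
- get_tcp_pos(): TCP position.
- get_tool_rot(): TCP orientation.
- get_contact_force(): force on the tool from outside, world axes, zero at the start.
- get_ft_torque(): the same for the moment, N m.
- get_opening(): finger opening in mm.
- get_gripper_force(): force on a finger pad.
Only numpy, scipy, OpenCV 4.12 (cv2) and the standard library are available. Lean on these libraries where they do the work, as an engineer would, in place of code of your own. Each camera call takes 0.05 s, during which the arm holds its last target. There are 200 camera calls.

TASK

Lift the grey label holder out of its slotted stand and push it down behind the front lip of the bench rack that carries the titanium tube, at the middle of the lip and with its paper label facing out of the rack's front, until it is fully home at the bottom of the pocket. A spring clip in the pocket lifts the holder again, so finish while still holding it pressed fully home with the gripper, ready for its locking screw. Do not push it into the other rack, and leave the tube, pump cover, probe fitting and dial indicator undisturbed.

Things in the scene. Friction and masses are not known exactly. Their poses are not given: they have to be found in the camera images.
- holder: Grey plastic label holder, upright, 0.09 kg. From the bottom: plate 6 mm thick (x), 70 wide (y), z 0 to 45; shoulder flange 22 (x) by 70 (y), z 45 to 51; grip tab 10 thick (x), 40 wide (y), z 51 to 81. Origin: centre of the plate's bottom edge; z up. Paper label on the plate's -x face. Starts in the stand. Grip the tab across its thickness; the shoulder stops the fingertips if it slips.
- holder_front (a point): Point at the middle of the shoulder flange's front (label side) edge: 11 mm along -x and 48 mm up from the holder's origin.
- stand: Fixed black block 50 (x) by 110 (y) by 33 mm high with an open-topped slot along y, 10 mm wide, 80 long, floor 8 mm above the bench, in which the holder stands upright, 25 mm deep, axes parallel to the stand's, label to the robot's side (within 0.4 rad). Origin: centre of its underside on the bench.
- tube_rack: Rack carrying the titanium tube: fixed steel shelf 185 mm deep (x), 190 wide (y), top 100 above the bench, front to its -x (to the robot within 0.25 rad). Along the front edge is a lip 130 mm long, 3 thick; behind it a pocket open at the top, 10 mm wide (x), 122 long (y), floor 58 above the bench, mouth flared to 22 mm at z 91 to 100. Origin: on the bench under its middle; pocket at x = -80 mm.
- tube_rack_seat (a point): Centre of that pocket's floor, 58 mm above the bench; axes as the rack's. The holder is home when its bottom edge rests here: its shoulder's underside is then 3 mm above the lip's top edge.
- tube_rack_clip (a joint): Spring clip in the middle of that pocket, a tongue 30 mm wide (y) that stands 8 mm above the pocket floor when free. Value in m: 0 free, 0.008 when the holder is home. It pushes up with about 3 N when free and 10 N at home, so the holder's own weight does not press it.
- cover_rack: The other rack, the same in every size, carrying the white pump cover. Not to be used. The two racks swap places from start to start.
- cover_rack_clip (a joint): The other rack's spring clip, value as for the first. Leave it free.
- tube: Dull titanium housing tube, 56 mm diameter, 150 mm long, lying along the rack's y on the shelf between two rubber strips, its axis 100 mm behind the pocket's centre line; top about 156 mm above the bench. Origin: underside at its middle. Bystander.
- cover: White plastic pump cover, round, 60 mm diameter, 54 mm high, on the other rack's shelf. Origin: centre of its underside. Bystander.
- probe: Brass temperature probe fitting, stepped, 32 mm diameter, 67 mm high, standing on the bench at one side. Origin: centre of its underside. Bystander.
- dial: Black dial indicator on a rubber foot, foot 52 mm diameter, 94 mm high, on the bench at the other side. Origin: centre of its underside. Bystander.

How it is judged (in metres and radians):
On the way, in this order (a step that is already met when the one before it is completed fails the run):
1. the holder is lifted clear of its stand by the gripper (height (world z) of holder above 0.05 m and contact force between the fingers and holder above 2 N), for 0.1 s.
2. the holder's foot is behind the lip of the tube's rack (x of holder in the frame of tube_rack_seat between -0.006 and 0.006 m and y of holder in the frame of tube_rack_seat between -0.012 and 0.012 m and z of holder in the frame of tube_rack_seat below 0.03 m), for 0.1 s.
At the end, for the whole second after the job is handed in: Holder upright (0.1 rad) behind the lip of the tube's rack, label outwards, within 12 mm of the middle, bottom within 2.5 mm of the pocket floor, clip pressed 5.5 mm or more, at rest, fingers still pressing it; tube and cover within 20 mm, probe and dial within 30 mm of their starts (x of holder in the frame of tube_rack_seat between -0.006 and 0.006 m and y of holder in the frame of tube_rack_seat between -0.012 and 0.012 m and z of holder in the frame of tube_rack_seat between -0.004 and 0.0025 m and angle between the z axis of holder and the z axis of tube_rack_seat, either way round below 0.1 rad and x of holder_front in the frame of tube_rack_seat below -0.004 m and value of joint tube_rack_clip above 0.0055 m and contact force between the fingers and holder above 4 N and linear speed of holder below 0.02 m/s and distance of each of tube, cover from where it was at the start of the episode below 0.02 m and distance of each of probe, dial from where it was at the start of the episode below 0.03 m); the arm keeps its last pose, push and grip.
It fails at once if the holder is pressed into the other rack (value of joint cover_rack_clip above 0.003 m).
It fails at once if the tube is disturbed (distance of tube from where it was at the start of the episode above 0.02 m).
It fails at once if the cover is disturbed (distance of cover from where it was at the start of the episode above 0.02 m).
It fails at once if the probe is disturbed (distance of probe from where it was at the start of the episode above 0.03 m).
It fails at once if the dial is disturbed (distance of dial from where it was at the start of the episode above 0.03 m).
It also fails if it takes over 35 s, if anything falls off the work surface, if the arm or the gripper's body presses on something with over 40 N, if the wrist force passes 120 N, or if a joint passes its speed limit or range.

## Working session

There is one attempt and no reset: what is moved stays moved. The work goes in short steps, each a Python script; the robot and the scene stay as the last script left them, time stands still between calls to the robot, and variables do not carry over. Pictures are saved under pics/ and viewed, at most 10 in all, crops included, and the job is handed in when it is done.

```bash
mkdir -p pics; ls
python3 - <<'E'
from rig import *
import cv2,numpy as np
for n in ("scene","top","wrist"):
    f=grab_frame(n); cv2.imwrite(f"pics/{n}0.png",f["img"][:,:,::-1]); np.savez(f"pics/{n}0.npz",**f)
    print(n,f["camera_matrix"].round(1).tolist(),f["cam_to_world"].round(3).tolist())
print(get_tool_rot(),get_clock())
E
```

```text
pics
scene [[393.6, 0.0, 272.5], [0.0, 393.6, 209.3], [0.0, 0.0, 1.0]] [[-0.842, 0.396, -0.368, 913.201], [0.54, 0.624, -0.565, 546.296], [0.006, -0.674, -0.739, 805.099], [0.0, 0.0, 0.0, 1.0]]
top [[396.1, 0.0, 284.2], [0.0, 396.1, 210.1], [0.0, 0.0, 1.0]] [[0.094, -0.973, 0.213, 384.293], [-0.996, -0.092, 0.019, -16.963], [0.001, -0.214, -0.977, 922.504], [0.0, 0.0, 0.0, 1.0]]
wrist [[303.3, 0.0, 276.7], [0.0, 303.3, 208.7], [0.0, 0.0, 1.0]] [[0.358, -0.893, -0.273, 265.389], [-0.934, -0.342, -0.104, -487.801], [-0.001, 0.292, -0.956, 373.823], [0.0, 0.0, 0.0, 1.0]]
[-3.08867283e+00 -5.69637366e-01  1.72119552e-04] 0.15
```

View pics/top0.png

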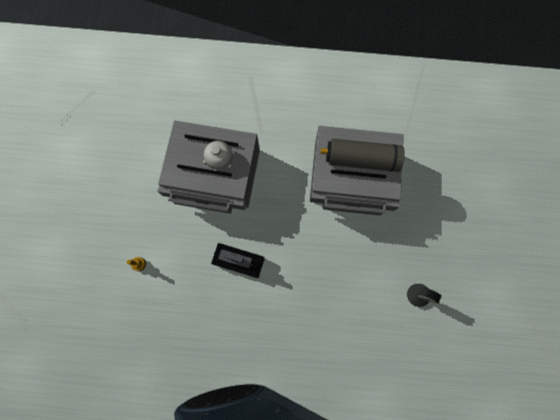

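View pics/scene0.png

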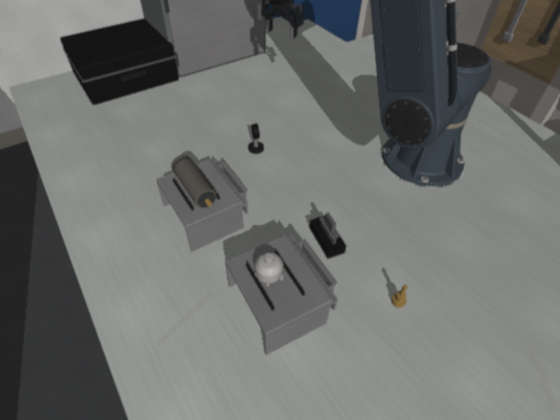

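The top view shows the cover's rack on the left (pocket lip about (200,205)) and the tube's rack on the right (lip about (353,209)). The stand with the holder is near (238,260). The probe is at (137,264) and the dial at (420,295). Next I'll take closer wrist views of the stand and the tube rack.

```bash
cat > h.py <<'E'
from rig import *
import cv2, numpy as np
from scipy.spatial.transform import Rotation as Ro
def rot(yaw):  # tool down, tool x at heading yaw
    c,s=np.cos(yaw),np.sin(yaw)
    return Ro.from_matrix(np.array([[c,s,0],[s,-c,0],[0,0,-1]])).as_rotvec()
def ray(f,uv,z):
    uv=np.atleast_2d(np.float64(uv)); T=f["cam_to_world"]
    d=np.c_[uv,np.ones(len(uv))]@np.linalg.inv(f["camera_matrix"]).T@T[:3,:3].T
    return T[:3,3]+d*((z-T[2,3])/d[:,2])[:,None]
def shot(name,file):
    f=grab_frame(name); np.savez(f"pics/{file}.npz",**f); cv2.imwrite(f"pics/{file}.png",f["img"][:,:,::-1]); return f
E
python3 - <<'E'
from h import *
f=dict(np.load("pics/top0.npz"))
st=ray(f,[238,260],40)[0]; rk=ray(f,[353,207],95)[0]
print(st,rk,ray(f,[[137,264],[420,295]],20))
print(ray(f,[[310,200],[400,209]],100))
for p,n in ((st,"wst"),(rk,"wrk")):
    q=[p[0]-10,p[1],300]
    for y in (0,):
        move_ptp(q,rot(y)); shot("wrist",n)
print(get_clock(),get_joint_pos())
E
```

```text
[454.14446007  91.92033174  40.        ] [ 585.24288094 -146.72581119   95.        ] [[ 425.32782654  320.9637553    20.        ]
 [ 416.57620676 -318.55748002   20.        ]]
[[ 590.72830877  -53.54963742  100.        ]
 [ 589.05697362 -245.74601754  100.        ]]
3.65 [-3.26277478e-01  3.71961662e-01  1.44822069e+00  2.33173823e-04
  1.32130954e+00  1.24323956e+00]
```

View pics/wst.png

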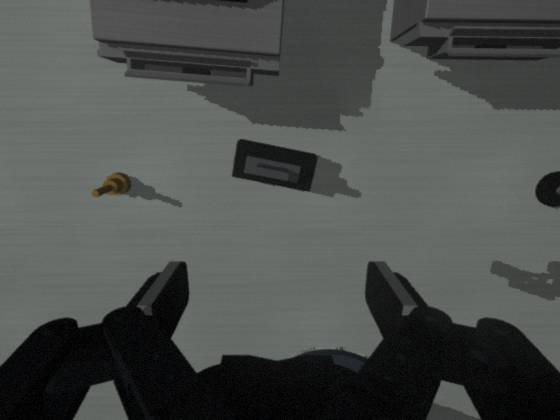

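View pics/wrk.png

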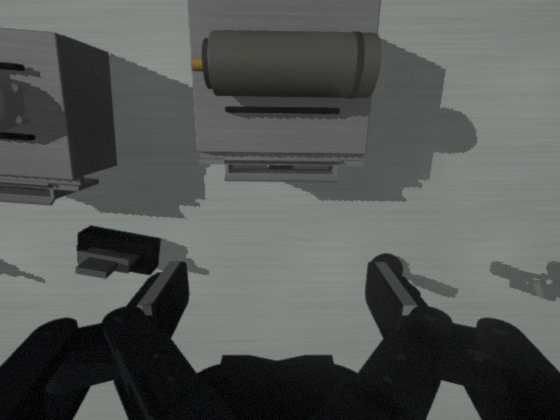

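The wrist view of the stand shows it at about (275,164) with the tab in the middle. The view of the rack shows the tube rack's lip running from about (226,178) to (337,178), with the tube behind it. Next I'll enlarge both areas.

Run:
```python
import cv2,numpy as np
def crop(f,x0,y0,w,h,k,g):
    i=cv2.imread(f"pics/{f}.png")[y0:y0+h,x0:x0+w].astype(float)
    i=np.clip((i/255)**g*330,0,255).astype(np.uint8); o=cv2.resize(i,None,fx=k,fy=k,interpolation=cv2.INTER_CUBIC)
    for u in range(0,w,10): cv2.line(o,(u*k,0),(u*k,6 if (x0+u)%50 else 14),(0,255,255),1)
    for v in range(0,h,10): cv2.line(o,(0,v*k),(6 if (y0+v)%50 else 14,v*k),(0,255,255),1)
    return o
a=crop("wst",220,130,110,70,5,.6); b=crop("wrk",185,140,195,60,4,.7)
o=np.zeros((600,800,3),np.uint8); o[:350,:550]=a; o[355:595,:780]=b
cv2.imwrite("pics/c1.png",o)
```

```text
(no output)
```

View pics/c1.png

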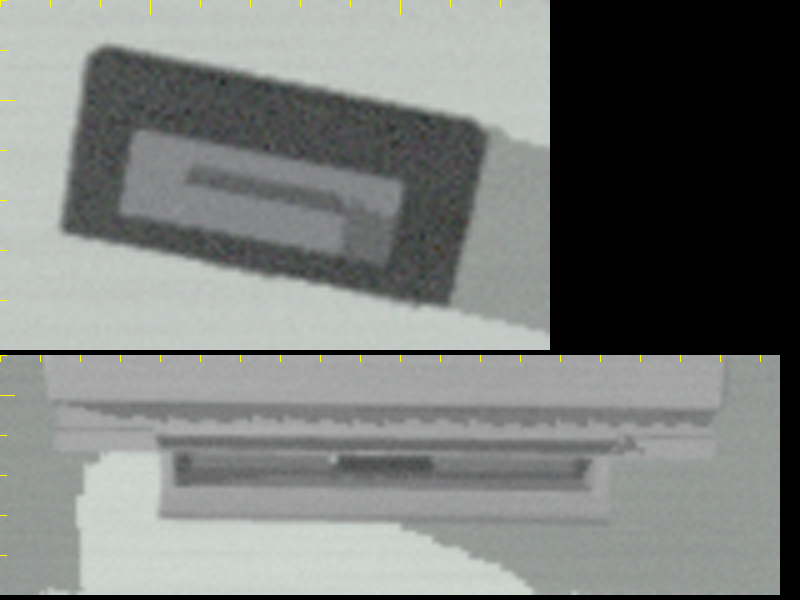

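The enlarged crop shows the flange (22x70) with crop corners (132,128), (403,180), (388,266) and (118,213). The lip's outer edge runs from (159,518) to (608,520), and the dark clip spans 333 to 432, which is centred on the lip. I'll turn these into positions now.

Run:
```python
from h import *
f=dict(np.load("pics/wst.npz"))
c=np.array([[132,128],[403,180],[388,266],[118,213]])/5+[220,130]
p=ray(f,c,59)[:,:2]; print("flange",p.round(1).tolist(),p.mean(0))
d=(p[0]+p[3]-p[1]-p[2])/2; print("len",np.hypot(*d),"w",np.hypot(*(p[0]-p[3])),"y-axis yaw",np.arctan2(-d[0],d[1]))
s=np.array([[90,45],[487,125],[450,305],[62,232]])/5+[220,130]; q=ray(f,s,33)[:,:2]; print("stand",q.round(1).tolist(),q.mean(0))
f=dict(np.load("pics/wrk.npz")); print("cam",f["cam_to_world"][:3,3])
P=lambda u,v,z: ray(f,[[185+u/4,140+(v-355)/4]],z)[0,:2].round(1)
a,b=P(159,518.5,100),P(608,521,100); d=a-b
print("lip outer",a,b,(a+b)/2,np.hypot(*d),"yaw",np.arctan2(-d[0],d[1]))
for v,z in ((436,100),(447,100),(447,91),(455,91),(488,91),(488,100),(519.5,100),(408,100),(430,100),(450,100)): print(v,z,P(383,v,z))
print("clip",P(333,460,66),P(432,460,66), "shelf left/right", P(48,400,100),P(725,400,100))
```

```text
flange [[470.8, 128.6], [457.8, 60.2], [435.5, 63.6], [449.3, 132.8]] [453.3576791   96.28772639]
len 70.11926381118946 w 21.953963385851818 y-axis yaw -0.1927379462013066
stand [[489.4, 141.6], [468.5, 36.0], [418.9, 44.3], [439.4, 151.1]] [454.01706367  93.24882113]
cam [ 649.13569827 -146.43108361  443.11398968]
lip outer [577.7 -86.7] [ 577.2 -215.9] [ 577.45 -151.3 ] 129.20096748863762 yaw -0.003869949720683961
436 100 [ 601.5 -151.1]
447 100 [ 598.4 -151.1]
447 91 [ 597.  -151.2]
455 91 [ 594.7 -151.2]
488 91 [ 585.  -151.3]
488 100 [ 586.7 -151.1]
519.5 100 [ 577.5 -151.2]
408 100 [ 609.3 -151. ]
430 100 [ 603.2 -151. ]
450 100 [ 597.5 -151.1]
clip [ 589.3 -136. ] [ 589.3 -166.8] shelf left/right [611.4 -57.4] [ 611.7 -246.6]
```

Run:
```python
from h import *
hy=-0.193; ry=-0.004
for s in (1,-1):
    for p,y in (([453.4,96.3,61],hy),([453.4,96.3,250],hy),([590,-151.3,250],ry),([590,-151.3,108],ry)):
        j=inverse_kinematics(p,rot(s*np.pi/2+y)); print(s,None if j is None else np.round(j,2))
```

```text
1 [0.11 0.47 2.   0.   0.67 0.3 ]
1 [0.11 0.17 1.84 0.   1.13 0.3 ]
1 [-0.33  0.44  1.47  0.    1.23 -0.32]
1 [-0.33  0.6   1.59  0.    0.95 -0.32]
-1 [ 0.11  0.47  2.   -0.    0.67 -2.84]
-1 [ 0.11  0.17  1.84 -0.    1.13 -2.84]
-1 [-0.33  0.44  1.47 -0.    1.23  2.82]
-1 [-0.33  0.6   1.59 -0.    0.95  2.82]
```

Run:
```python
from h import *
o=rot(np.pi/2-0.193)
move_ptp([453.4,96.3,170],o); move_linear([453.4,96.3,60.5])
print(get_contact_force()); grab(); print(get_opening(),get_gripper_force(),get_contact_force(),get_tcp_pos())
move_linear([453.4,96.3,190],rate=120); print(get_opening(),get_gripper_force(),get_contact_force())
o=rot(np.pi/2-0.004)
move_ptp([590,-151.3,190],o); move_linear([590,-151.3,166])
shot("wrist","w2"); shot("scene","s2"); shot("top","t2"); print(get_clock(),get_tcp_pos())
i=cv2.imread("pics/w2.png"); a=cv2.imread("pics/s2.png")[130:260,140:300]; t=cv2.imread("pics/t2.png")[110:240,290:430]
out=np.zeros((600,800,3),np.uint8); out[:420,:560]=i
cv2.imwrite("pics/c2.png",np.clip(i*1.3,0,255)); 
z=np.hstack([cv2.resize(a,(480,390)),cv2.resize(t,(320,297)) if 0 else cv2.resize(t,(320,390))]); cv2.imwrite("pics/c3.png",np.clip(z*1.5,0,255))
```

```text
[-0.09795354 -0.8792451   0.14744181]
8.879970723055303 59.04818415641785 [-0.35461374 -0.18785249  3.27745282] [453.6090423   96.32759075  60.72387415]
8.987478938366547 58.443984389305115 [ 3.35319756e-02  1.36830122e-03 -1.55640260e+00]
9.15 [ 590.35539703 -150.99470353  166.92242029][ WARN:0@8.780] global loadsave.cpp:1063 imwrite_ Unsupported depth image for selected encoder is fallbacked to CV_8U.
```

View pics/c2.png

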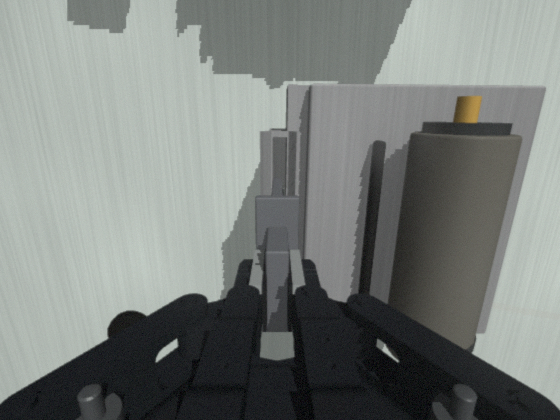

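View pics/c3.png

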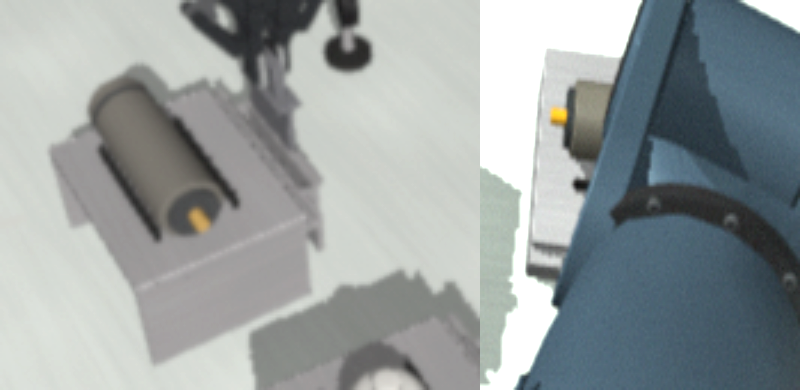

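The wrist view shows the holder square in the fingers. Its flange spans columns 256 to 299 and the pocket mouth spans 260 to 298, so it lines up in x. I'll go down while watching the forces.

Run:
```python
from h import *
for z in (150,138,128,120,116,113.5,111.5,110.5,109.5,108.5):
    move_linear([590,-151.3,z],rate=60 if z>125 else 40); dwell(.15)
    F=get_contact_force(); print(z,get_tcp_pos().round(1),F.round(1),round(float(get_opening()),1),round(float(get_gripper_force()),1))
    if abs(F[2])>30 or np.hypot(F[0],F[1])>20: break
print(get_clock())
```

```text
150 [ 590.1 -151.4  150.2] [ 0.5  0.5 -0.4] 9.1 58.4
138 [ 590.1 -151.3  138.1] [ 0.2 -0.1 -0.9] 9.2 58.4
128 [ 590.1 -151.3  128.1] [-0.5 -0.1  0.1] 8.8 58.4
120 [ 590.1 -151.3  120.1] [-0.7  0.9 -0.3] 9.3 58.5
116 [ 590.4 -151.4  116.4] [ 1.  -0.3  3.7] 9.0 59.1
113.5 [ 590.4 -151.4  114. ] [1.5 0.  6.9] 8.9 59.5
111.5 [ 590.4 -151.4  112.1] [ 0.5 -0.   7.4] 9.1 59.7
110.5 [ 590.4 -151.5  111.3] [ 0.4 -0.5  9.2] 9.1 59.8
109.5 [ 590.6 -151.5  110.7] [-0.6  0.5 13.2] 9.0 60.5
108.5 [ 590.7 -151.5  110.7] [-3.1  1.6 21.8] 9.1 61.8
13.5833
```

The stop at TCP z 110.7 is exactly the predicted home height, and the force rises sharply past the 10 N spring. One look to confirm before I hand in.

Run:
```python
from h import *
shot("wrist","w4"); f=shot("scene","s4")
a=cv2.resize(cv2.imread("pics/w4.png"),(480,360)); b=cv2.resize(cv2.imread("pics/s4.png")[130:230,200:280],(288,360),interpolation=cv2.INTER_CUBIC)
cv2.imwrite("pics/c4.png",cv2.convertScaleAbs(np.hstack([a,b]),alpha=1.5))
print(get_tcp_pos(),get_contact_force(),get_gripper_force(),get_clock())
```

```text
[ 590.72161045 -151.52192919  110.6668564 ] [-4.10340386  1.5908928  21.85121337] 61.84857487678528 13.6833
```

View pics/c4.png

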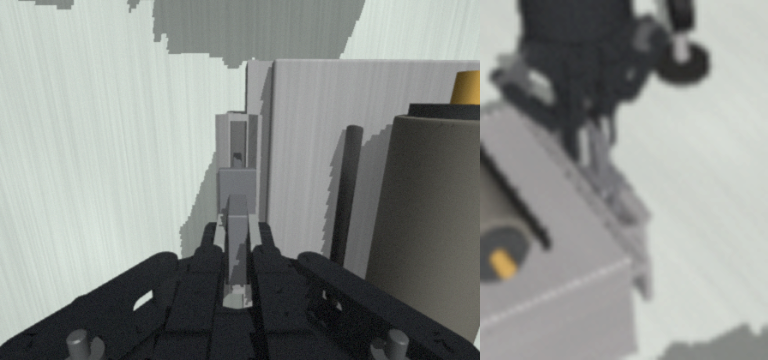

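The holder's flange at (237,182) sits just over the lip, centred in the pocket and still square in the fingers. The tube looks undisturbed.

```bash
python3 -c "
from rig import *
print(finish_job())"
```

```text
the job is handed in; nothing more can be done
None
```

I handed the job in at about 13.7 s with the gripper still pressing the holder down in the tube rack's pocket (about 22 N). The TCP stopped at 110.7 mm, the height I predicted for fully home; the hand-in returned no verdict.

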